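Tea tins onto their own mats, lid on the round one

ROBOT

A 6-joint arm with a two-finger parallel gripper is mounted at the origin on the work surface. World frame = base frame: x ahead of the robot, y to its left, z up, the work surface at z = 0. Lengths are in m, angles in rad, forces in N, time in s.
With the tool pointing down it reaches from about 0.325 to 1 m from the base axis. Payload 5.1 kg.
Tool frame: the origin (TCP) lies at the very end of the fingers, on their centre line; the grasp point (between the pads) lies 19 mm behind it; z points along the fingers, y is the line along which they close (so a half turn about z gives the same grasp; the last joint's range is limited). The gripper opens to 85 mm and grips with 20 to 120 N. Pads are 22 mm wide; open, the fingers measure 114 mm over their backs; the gripper's body (76 mm by 85 mm) begins 54 mm behind the grasp point. The pads swing forward as they close: fully open they stand 13 mm farther back than shut.
Start: joints at [-1.241, 0.124, 1.65, -0, 1.367, -0.083], TCP at [0.261, -0.595, 0.206] pointing down, gripper open.
Joint ranges: [-2.61, 2.61], [-1.02, 2.33], [0.03, 2.71], [-1.35, 4.49], [0.32, 2.68], [-2.91, 2.91]. Speed limits (rad/s): [2.57, 2.57, 3.14, 3.14, 3.14, 3.14].

INTERFACE

Orientations are given as a rotation vector (axis times angle).
In Python, from cell import status, imaging, workorder, nets gives the robot as it stands.
- The arm moves only by the shell command python3 -m crank 'ROWS'. ROWS is a JSON object of lists of equal length, an entry for each row: "jaw": the closure, from -1 (fully open) to 1 (shut); "dp": the shift along the world's x, y, z in units of 500 mm (1.0 is 500 mm), a list of three; "yaw": the turn about the world's z in units of 0.1 rad (1.0 is 0.1 rad). In form: {"jaw": [jaw, ...], "dp": [[tx, ty, tz], ...], "yaw": [yaw, ...]}. A call has 1 to 12 rows; each row shifts and turns the commanded pose from where the row before left it; what a row does not reach is not made up. A row lasts 1/8 s, in which the tool goes at most 62.5 mm and 10.7 degrees, less where a joint would pass 70% of its speed; a pose out of reach is approached as far as the arm can. A call with a number of a shift or a turn outside -1 to 1 is refused whole. A call with a gripper value outside its range is refused whole. The fingers move at their own pace and stop on an object; the grip force is fixed at half the most. Time passes only in rows, so rows that do not move let the fingers close. It gives the time, the measured TCP pose, the force, the opening and the grip force at its end, in the units of the state.
- status.sense(): the state, without advancing time (a new reading comes with each control period).
- imaging.capture(name): name is "scene" or "top" or "wrist"; returns the picture (400x640x3 uint8, red, green, blue); there is no depth.
- imaging.camera_info(name): a dict with "fx", "fy", "cx", "cy" (pixels), "R" (3x3) and "t" (3): a world point X has camera coordinates R X + t. Camera axes: x right, y down, z forward; pixel columns grow to the right and rows downward; lengths in m; the calibration is good to about 2 mm. A picture is of the moment at which its call begins: read the wrist's pose just before it. camera_info takes no time and is no camera call; for the wrist camera it gives the pose at the moment of the call.
- workorder.job_done(): hands the job in; it is judged then, once.
Trained networks look in the newest picture that a camera, given by its name, has taken for a name from the list of things; names that differ only in an ending like _2 or _b are one class to them, and where a whole thing is asked for, a point or a joint stands for the part that bears it (a point fixed in the world has none). Each returns a list of dicts, best first, with "confidence" (0 to 1); they miss things now and then, are a little off and sometimes report something else, mostly with a low value. They report only what shows in the picture. A call takes as long as a camera call. They do not tell look-alikes from the thing itself.
- nets.search_frame(camera, target): "centre" ([column, row] in pixels, amid what is visible of it).
- nets.trace(camera, target): "pixels" (400x640 bool, what is visible of it) and "centre" ([column, row] in pixels, amid what is visible of it).
- nets.tip_of(camera, target): "centre" ([column, row] in pixels: a listed point, or the origin of a listed thing).
The state is a dict: "time_s": time; "q": joint angles; "qvel": joint speeds; "tau": joint torques, N m; "eef_pos": TCP position; "ee_rot": TCP orientation; "ft_force": force on the tool from outside, world axes, zero at the start; "torque": the same for the moment, N m; "gripper_width": finger opening in m; "gripper_force": force on a finger pad.
Only numpy, scipy, OpenCV 4.12 (cv2) and the standard library are available. Lean on these libraries where they do the work, as an engineer would, in place of code of your own. Each camera call takes 0.05 s, during which the arm holds its last target. There are 200 camera calls.

TASK

Slide each open tea tin along the table, without lifting it, onto the middle of the cork mat of its own shape: the round tin on the round mat, and the square tin on the square mat with its sides parallel to the mat's. Once both tins stand on their mats, put the loose lid on the round tin so that it sits down in the rim, level. Leave the mug, cup, sugar jar and teaspoon where they are.

Things in the scene. Friction and masses are not known exactly. Their poses are not given: they have to be found in the camera images.
- round_tin: Round aluminium tea tin, empty and open at the top: outside diameter 100 mm, height 60 mm, wall 4 mm (inside diameter 92 mm), bottom 5 mm thick, about 0.35 kg. Loose, upright on the table. Origin at the centre of its underside, z up.
- square_tin: Square aluminium tea tin, empty and open at the top: outside 96 x 96 mm, height 60 mm, wall 4 mm (inside 88 x 88 mm), bottom 5 mm thick, about 0.35 kg. Loose, upright on the table. Origin at the centre of its underside, x and y square to its sides, z up.
- round_mat: Round cork mat, diameter 140 mm, 1 mm thick, fixed flat on the table and no obstacle to sliding. Origin at its centre on the table.
- square_mat: Square cork mat, 140 x 140 mm, 1 mm thick, fixed flat on the table and no obstacle to sliding. Origin at its centre on the table, x and y square to its sides.
- lid: Round aluminium lid with wooden knob, right way up on the table; fits the round tin. Origin: centre of its underside, z up. Heights above it: plug 0 to 8 mm (diameter 88 mm, tapering to 78 mm at the bottom), disc 8 to 13 mm (diameter 104 mm), upright cylindrical knob 13 to 43 mm (diameter 24 mm). About 0.12 kg. Seated, its origin is 52 mm above the tin's origin.
- mug: Bystander: aluminium mug, 76 mm in diameter, 85 mm high, handle towards its own +y. Origin at the centre of its underside.
- cup: Bystander: blue ceramic cup, 80 mm in diameter, 75 mm high. Origin at the centre of its underside.
- sugar_jar: Bystander: glass sugar jar with a steel lid, 72 mm in diameter, 110 mm high. Origin at the centre of its underside.
- teaspoon: Bystander: steel teaspoon 150 mm long, lying on the table in front of the grey plastic crate (a crate on its side, beyond x = 0.8 m, 235 mm high). Its x axis runs from handle to bowl.
Mind the look-alikes: they are no part of the job. Leave any green or yellow look-alike of the square_tin alone. What is shaped like the lid but yellow is not meant.

How it is judged:
On the way, in this order (a step that is already met when the one before it is completed fails the run):
1. both tins stand on the mats of their own shape (horizontal distance between round_tin and round_mat below 0.015 m and horizontal distance between square_tin and square_mat below 0.015 m and (angle between the x axis of square_tin and the x axis of square_mat, either way round below 0.2 rad or angle between the x axis of square_tin and the y axis of square_mat, either way round below 0.2 rad) and height (world z) of each of round_tin, square_tin below 0.004 m and angle between each of round_tin, square_tin's own z axis and vertical below 0.05 rad and linear speed of each of round_tin, square_tin below 0.02 m/s), for 0.2 s.
2. the lid is seated level on the round tin (horizontal distance between lid and round_tin below 0.005 m and z of lid in the frame of round_tin between 0.049 and 0.055 m and angle between lid's own z axis and vertical below 0.05 rad and linear speed of lid below 0.02 m/s), for 0.2 s.
At the end, for the whole second after the job is handed in: Each tin upright, at rest, within 15 mm of the centre of its own mat, the square one parallel to its mat within 0.2 rad (any way round); the lid within 5 mm of the round tin's centre, its origin 49 to 55 mm above the tin's, level within 0.05 rad, at rest (all of step 1 and all of step 2); the robot touches nothing.
It fails at once if a tin is lifted more than 15 mm off the table (height (world z) of any of round_tin, square_tin above 0.015 m).
It fails at once if the mug, cup, sugar jar or teaspoon is moved more than 30 mm (distance of any of mug, cup, sugar_jar, teaspoon from where it was at the start of the episode above 0.03 m).
It also fails if it takes over 72 s, if anything falls off the work surface, if the arm or the gripper's body presses on something with over 40 N, if the wrist force passes 120 N, or if a joint passes its speed limit or range.

## Working session

There is one attempt and no reset: what is moved stays moved. The work goes in short steps, Python scripts to look and compute and a shell command to move; the robot and the scene stay as the last step left them, time stands still between calls to the robot, and variables do not carry over. Pictures are saved under pics/ and viewed, at most 10 in all, crops included, and the job is handed in when it is done.

```bash
ls; mkdir -p pics
cat > h.py <<'E'
import numpy as np, cv2
from cell import status, imaging, workorder, nets
def ray(cam,px,z,info=None):
    i=info or imaging.camera_info(cam); R=np.array(i["R"]);t=np.array(i["t"])
    d=R.T@np.array([(px[0]-i["cx"])/i["fx"],(px[1]-i["cy"])/i["fy"],1.]); o=-R.T@t
    return o+d*(z-o[2])/d[2]
def proj(cam,X,info=None):
    i=info or imaging.camera_info(cam); c=np.array(i["R"])@np.array(X)+np.array(i["t"])
    return np.array([c[0]/c[2]*i["fx"]+i["cx"],c[1]/c[2]*i["fy"]+i["cy"]])
def snap(cam,fn,crop=None,s=1):
    im=imaging.capture(cam)[:,:,::-1]
    o=im if crop is None else im[crop[1]:crop[3],crop[0]:crop[2]]
    cv2.imwrite("pics/"+fn,cv2.resize(o,None,fx=s,fy=s,interpolation=cv2.INTER_CUBIC)); return im
E
python3 - <<'E'
from h import *
a=snap("top","top.png",s=1.25); b=snap("scene","scene.png",s=1.25)
for c in("top","scene"):
  i=imaging.camera_info(c);R=np.array(i["R"]);print(c,(-R.T@np.array(i["t"])).round(3),R.round(2).tolist(),i["fx"])
for n,z in [("round_tin",.06),("square_tin",.06),("round_mat",.001),("square_mat",.001),("lid",.013),("mug",.085),("cup",.075),("sugar_jar",.11),("teaspoon",0)]:
  for r in nets.trace("top",n)[:3]:
    print(n,round(r["confidence"],2),np.round(r["centre"]),r["pixels"].sum(),ray("top",r["centre"],z)[:2].round(3))
print(status.sense()["time_s"])
E
```

```text
pics
top [0.349 0.018 1.37 ] [[0.03, -1.0, 0.03], [-0.99, -0.03, -0.11], [0.11, -0.02, -0.99]] 518.6589579253005
scene [1.119 0.68  1.332] [[-0.74, 0.67, -0.01], [0.55, 0.59, -0.59], [-0.39, -0.44, -0.81]] 495.4512459840719
round_tin 0.92 [202. 221.] 1329 [0.429 0.262]
square_tin 0.92 [413. 308.] 1757 [ 0.228 -0.274]
square_tin 0.78 [391. 228.] 1507 [ 0.427 -0.217]
square_tin 0.64 [268. 258.] 1368 [0.34  0.092]
round_mat 0.59 [255. 166.] 2130 [0.583 0.14 ]
square_mat 0.93 [341. 161.] 2694 [ 0.606 -0.091]
lid 0.83 [446. 109.] 1090 [ 0.755 -0.369]
lid 0.56 [438. 165.] 1163 [ 0.6  -0.35]
mug 0.57 [180. 158.] 1022 [0.583 0.319]
cup 0.98 [482. 264.] 940 [ 0.343 -0.444]
sugar_jar 0.9 [133. 247.] 950 [0.359 0.413]
teaspoon 0.55 [296. 105.] 526 [0.756 0.034]
0.55
```

View pics/top.png

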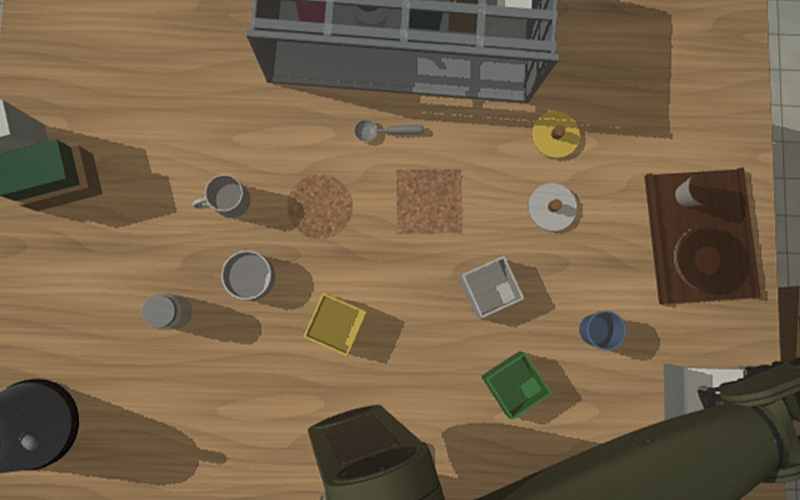

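View pics/scene.png

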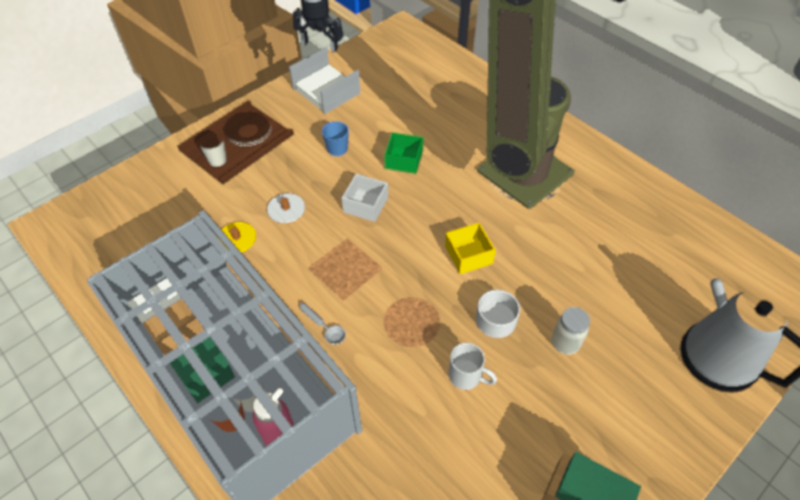

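The top view (shown at 1.25×) shows these candidates, in raw pixels:
- **Square tins:** silver at (393,230), yellow at (268,259) and green at (413,307). I choose the silver one.
- **Lids:** silver at (442,166) and yellow at (446,107). I choose the silver one.
- **Round tin:** open at (198,221). The mug (180,156), with its handle, and the sugar jar (130,249) could be mistaken for it.
- **Mats:** round at (256,165), square at (343,161).

Next I fit the poses and check a close crop.

```bash
cat >> h.py <<'E'
from scipy.optimize import minimize
a=np.linspace(0,2*np.pi,40,endpoint=False); C=np.c_[np.cos(a),np.sin(a)]
S=np.array([[1,1],[1,-1],[-1,-1],[-1,1]])
SH={"round_tin":[(C*.05,0),(C*.05,.06)],"square_tin":[(S*.048,0),(S*.048,.06)],"round_mat":[(C*.07,.001)],"square_mat":[(S*.07,.001)],
"lid":[(C*.052,.008),(C*.052,.013),(C*.012,.043)]}
def render(cam,n,x,i,z0=0):
    c,s=np.cos(x[2]),np.sin(x[2]); m=np.zeros((800,1280),np.uint8)
    P=np.array([proj(cam,[*(np.array([[c,-s],[s,c]])@p+x[:2]),z+z0],i) for L,z in SH[n] for p in L])
    h=cv2.convexHull(P.astype(np.float32))
    return cv2.fillConvexPoly(m,np.round((h*2+.5)*16).astype(np.int32),1,shift=4) is None or m
def fit(cam,n,px,z0=0,guess=None):
    """px: approximate pixel of the chosen thing; newest picture of cam"""
    i=imaging.camera_info(cam)
    rs=[r for r in nets.trace(cam,n) if np.hypot(*(np.array(r["centre"])-px))<25]
    if not rs: return None
    M=cv2.resize(rs[0]["pixels"].astype(np.uint8),(1280,800),interpolation=cv2.INTER_NEAREST)
    g=ray(cam,rs[0]["centre"],.03 if "tin" in n else .01,i)[:2]
    def f(x):
        m=render(cam,n,x,i,z0); return -(m&M).sum()/(m|M).sum()
    best=min((minimize(f,[*g,y],method="Nelder-Mead",options=dict(initial_simplex=[[*g,y],[g[0]+.01,g[1],y],[g[0],g[1]+.01,y],[*g,y+.2]],xatol=1e-4,fatol=1e-5)) for y in ((0,.4,.8,1.2) if "square" in n else (0,))),key=lambda r:r.fun)
    return best.x.round(4),round(-best.fun,3)
E
python3 - <<'E'
from h import *
T={"round_tin":(198,221),"square_tin":(393,230),"round_mat":(256,165),"square_mat":(343,161),"lid":(442,166)}
im=imaging.capture("top"); imaging.capture("scene")
P={}
for n in T:
  r=fit("top",n,T[n]); print(n,"top",r)
  if r is None: continue
  q=proj("scene",[*r[0][:2],.03 if "tin" in n else .01]); print("   scene",q.round(),fit("scene",n,q))
crops=[cv2.resize(im[y-40:y+40,x-40:x+40],(260,260)) for x,y in (T["round_tin"],T["square_tin"],T["lid"])]
cv2.imwrite("pics/crop.png",np.hstack(crops)[:,:,::-1])
s=status.sense();print(s["eef_pos"],s["ee_rot"],s["time_s"],s["gripper_width"])
from scipy.spatial.transform import Rotation as Ro
print(Ro.from_rotvec(s["ee_rot"]).as_matrix().round(3))
E
```

```text
round_tin top (array([0.4875, 0.1769, 0.7333]), np.float64(-0.0))
   scene [362. 242.] None
square_tin top (array([ 0.519 , -0.1485, -2.1333]), np.float64(-0.0))
   scene [285. 186.] None
round_mat top (array([ 0.7157,  0.2099, -1.0222]), np.float64(-0.0))
   scene [314. 298.] None
square_mat top (array([ 0.7255, -0.2355,  1.0444]), np.float64(-0.0))
   scene [220. 208.] None
lid top (array([ 0.6406, -0.2492, -0.4667]), np.float64(-0.0))
   scene [239. 191.] None
[ 0.26070736 -0.59540701  0.20572971] [ 3.07491860e+00  6.43778500e-01 -2.82970554e-05] 1.15 0.08551779998350671
[[ 0.916  0.401 -0.   ]
 [ 0.401 -0.916 -0.   ]
 [-0.     0.    -1.   ]]h.py:32: RuntimeWarning: overflow encountered in scalar negative
  m=render(cam,n,x,i,z0); return -(m&M).sum()/(m|M).sum()
```

View pics/crop.png

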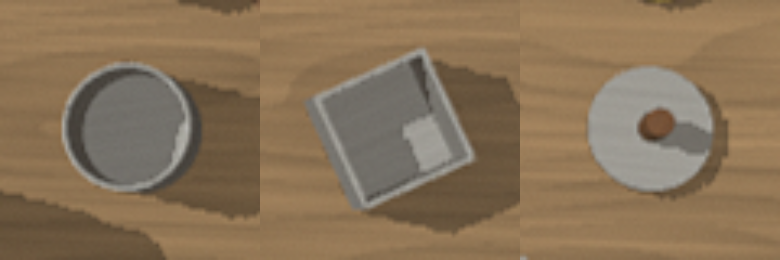

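The crop confirms all three choices: a silver round tin, a silver square tin and a silver lid with a wooden knob. The fit failed because of an unsigned-integer negation bug, so I'll fix that.

```bash
sed -i 's/return -(m&M).sum()/return -float((m\&M).sum())/' h.py
python3 - <<'E'
from h import *
T={"round_tin":(198,221),"square_tin":(393,230),"round_mat":(256,165),"square_mat":(343,161),"lid":(442,166)}
imaging.capture("top"); imaging.capture("scene")
for n in T:
  r=fit("top",n,T[n]); print(n,"top",r)
  if r is None: continue
  q=proj("scene",[*r[0][:2],.03 if "tin" in n else .01]); print("   scene",fit("scene",n,q))
E
```

```text
round_tin top (array([0.4312, 0.2754, 0.0828]), np.float64(0.972))
   scene (array([0.4317, 0.2734, 0.0534]), np.float64(0.952))
square_tin top (array([ 0.4223, -0.2223,  0.464 ]), np.float64(0.948))
   scene (array([ 0.4236, -0.2265,  0.4767]), np.float64(0.963))
round_mat top (array([ 0.586 ,  0.1386, -0.1293]), np.float64(0.956))
   scene (array([0.586 , 0.1352, 0.2633]), np.float64(0.92))
square_mat top (array([ 0.605 , -0.0953,  1.6077]), np.float64(0.981))
   scene (array([ 0.6058, -0.0973,  1.6196]), np.float64(0.972))
lid top (array([ 0.6009, -0.3586,  0.0858]), np.float64(0.967))
   scene (array([ 0.6011, -0.3625,  0.0335]), np.float64(0.899))
```

```bash
python3 -m crank '{"jaw":[0.2,0.2,0.2,0.2,0.2,0.2,0.2,0.2,0.2,0.2],"dp":[[0.045,0.082,0],[0.046,0.082,0],[0.046,0.082,0],[0.046,0.082,0],[0.046,0.083,0],[0.046,0.083,0],[0.046,0.083,0],[0.045,0.083,0],[0,0,0],[0,0,0]],"yaw":[0.3,0.28,0,0,0,0,0,0,0,0]}'
```

```text
time_s: 3.0
eef_pos: [0.4437, -0.2656, 0.2058]
ee_rot: [3.054, 0.733, -0.0]
ft_force: [-0.9, 0.4, -0.3]
gripper_width: 0.0337
gripper_force: 0.0
```

```bash
python3 -m crank '{"jaw":[0.2,0.2,0.2,0.2,0.2,0.2],"dp":[[0,0,-0.1],[0,0,-0.1],[0,0,-0.06],[0,0,-0.05],[0,0,-0.05],[0,0,0]],"yaw":[0,0,0,0,0,0]}'
```

```text
time_s: 3.75
eef_pos: [0.4415, -0.2654, 0.0235]
ee_rot: [-3.052, -0.729, 0.005]
ft_force: [-0.2, -0.1, -0.3]
gripper_width: 0.034
gripper_force: 0.0
```

```bash
python3 -m crank '{"jaw":[0.5,0.7,1,1,1,1,1],"dp":[[0,0,0],[0,0,0],[0,0,0],[0,0,0],[0,0,0],[0,0,0],[0,0,0]],"yaw":[0,0,0,0,0,0,0]}'
```

```text
time_s: 4.62
eef_pos: [0.4442, -0.2654, 0.0272]
ee_rot: [3.054, 0.733, 0.001]
ft_force: [-2.0, 2.3, 5.1]
gripper_width: 0.0019
gripper_force: 59.6
```

```bash
python3 -m crank '{"jaw":[1,1,1,1,1,1,1,1,1,1,1,1],"dp":[[0.01,0.008,0],[0.02,0.015,0],[0.037,0.028,0],[0.037,0.028,0],[0.037,0.028,0],[0.037,0.028,0],[0.037,0.028,0],[0.037,0.028,0],[0.037,0.028,0],[0.025,0.018,0],[0.014,0.01,0],[0,0,0]],"yaw":[0,-0.3,-0.5,-0.5,-0.5,-0.5,-0.5,-0.5,-0.5,-0.3,-0.2,0]}'
python3 - <<'E'
from h import *
im=snap("top","t2.png",(240,80,500,280),3)
for c in ("top","scene"):
  if c=="scene": imaging.capture(c)
  for X in ([.6055,-.0963],[.4225,-.2245]): print(c,fit(c,"square_tin",proj(c,[*X,.03])))
E
```

```text
time_s: 6.12
eef_pos: [0.6089, -0.142, 0.0273]
ee_rot: [3.14, 0.066, 0.003]
ft_force: [-1.6, 0.7, 5.8]
gripper_width: 0.0016
gripper_force: 59.7
top (array([ 0.6034, -0.0566,  1.6022]), np.float64(0.38))
top None
scene (array([ 0.6059, -0.0983,  0.0281]), np.float64(0.932))
scene None
```

View pics/t2.png

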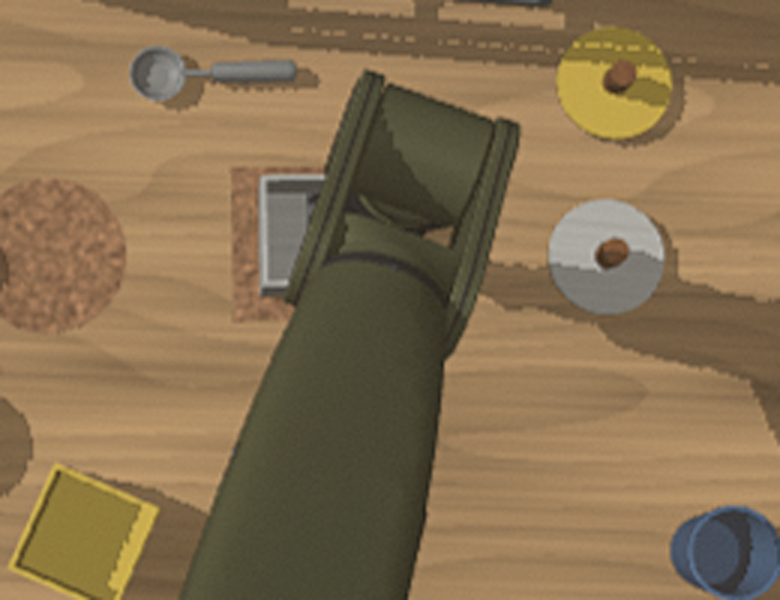

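The crop shows the silver square tin squared up on its mat near (340,165) raw. The scene fit puts it within 1–2 mm of the mat's centre, so I release it.

```bash
python3 -m crank '{"jaw":[0.6,0.2,0.2,0.2,0.2,0.2,0.2,0.2],"dp":[[0,0,0],[0,0,0],[0,0,0],[0,0,0.06],[0,0,0.1],[0,0,0.1],[0,0,0.1],[0,0,0]],"yaw":[0,0,0,0,0,0,0,0]}'
python3 -m crank '{"jaw":[0.2,0.2,0.2,0.2,0.2,0.2,0.2,0.2,0.2],"dp":[[-0.044,0.093,0],[-0.044,0.093,0],[-0.044,0.093,0],[-0.044,0.093,0],[-0.044,0.093,0],[-0.044,0.092,0],[-0.044,0.092,0],[-0.044,0.092,0],[0,0,0]],"yaw":[0,0,0,0,0,0,0,0,0]}'
python3 - <<'E'
from h import *
for c in ("top","scene"):
  imaging.capture(c)
  print(c,fit(c,"square_tin",proj(c,[.6055,-.0963,.03])),fit(c,"round_tin",proj(c,[.431,.274,.03])))
E
```

```text
time_s: 7.42
eef_pos: [0.6107, -0.1429, 0.2121]
ee_rot: [3.137, 0.064, 0.016]
ft_force: [0.3, 0.0, -0.0]
gripper_width: 0.0343
gripper_force: 0.0
time_s: 8.55
eef_pos: [0.4297, 0.2306, 0.2042]
ee_rot: [3.14, 0.072, -0.003]
ft_force: [0.5, 0.1, -0.4]
gripper_width: 0.0342
gripper_force: 0.0
top (array([ 0.605 , -0.0969,  0.0318]), np.float64(0.97)) (array([0.4086, 0.2673, 0.119 ]), np.float64(0.142))
scene (array([ 0.6072, -0.0996,  0.0068]), np.float64(0.94)) (array([0.4313, 0.2734, 0.0816]), np.float64(0.942))
```

Square tin is placed to within about 2 mm. Now I descend and pinch the round tin's near wall.

```bash
python3 -m crank '{"jaw":[0.2,0.2,0.2,0.2,0.2,0.2,0.2],"dp":[[0.002,-0.003,-0.1],[0,0,-0.1],[0,0,-0.06],[0,0,-0.05],[0,0,-0.05],[0,0,0],[0,0,0]],"yaw":[0,0,0,0,0,0,0]}'
```

```text
time_s: 9.72
eef_pos: [0.4337, 0.2269, 0.0266]
ee_rot: [-3.141, -0.062, -0.002]
ft_force: [0.2, -1.1, 0.5]
gripper_width: 0.0343
gripper_force: 0.0
```

```bash
python3 -m crank '{"jaw":[0.5,0.7,1,1,1,1,1],"dp":[[0,0,0],[0,0,0],[0,0,0],[0,0,0],[0,0,0],[0,0,0],[0,0,0]],"yaw":[0,0,0,0,0,0,0]}'
python3 - <<'E'
from h import *
imaging.capture("scene"); print(fit("scene","round_tin",proj("scene",[.431,.274,.03])))
E
```

```text
time_s: 10.6
eef_pos: [0.4335, 0.2277, 0.0267]
ee_rot: [-3.14, -0.064, -0.002]
ft_force: [-0.9, 2.6, 5.8]
gripper_width: 0.0021
gripper_force: 56.7
(array([0.4339, 0.2734, 0.3069]), np.float64(0.869))
```

```bash
python3 -m crank '{"jaw":[1,1,1,1,1,1,1,1,1,1,1,1],"dp":[[0.01,-0.009,0],[0.02,-0.018,0],[0.035,-0.031,0],[0.035,-0.031,0],[0.035,-0.031,0],[0.035,-0.031,0],[0.035,-0.031,0],[0.035,-0.031,0],[0.035,-0.031,0],[0.022,-0.02,0],[0.011,-0.011,0],[0,0,0]],"yaw":[0,0,0,0,0,0,0,0,0,0,0,0]}'
python3 -m crank '{"jaw":[0.6,0.2,0.2,0.2,0.2,0.2,0.2,0.2],"dp":[[0,0,0],[0,0,0],[0,0,0],[0,0,0.06],[0,0,0.1],[0,0,0.1],[0,0,0.1],[0,0,0]],"yaw":[0,0,0,0,0,0,0,0]}'
python3 - <<'E'
from h import *
snap("top","t3.png",(180,80,440,280),3); imaging.capture("scene")
for c in ("top","scene"):
  for n,X in (("square_tin",[.6055,-.0963]),("round_tin",[.586,.137]),("round_mat",[.586,.137])): print(c,n,fit(c,n,proj(c,[*X,.03])))
E
```

```text
time_s: 12.2
eef_pos: [0.5864, 0.0907, 0.0265]
ee_rot: [-3.138, -0.063, 0.003]
ft_force: [-3.6, 5.9, 7.3]
gripper_width: 0.0024
gripper_force: 63.6
time_s: 13.2
eef_pos: [0.5899, 0.0894, 0.2118]
ee_rot: [3.141, 0.064, 0.017]
ft_force: [-0.4, 0.5, -1.1]
gripper_width: 0.0338
gripper_force: 0.0
top square_tin (array([ 0.6066, -0.0973,  0.0415]), np.float64(0.975))
top round_tin (array([0.587 , 0.1363, 0.2972]), np.float64(0.296))
top round_mat (array([ 0.6633,  0.0881, -0.6861]), np.float64(0.054))
scene square_tin None
scene round_tin (array([0.5739, 0.1388, 0.0964]), np.float64(0.925))
scene round_mat (array([0.5871, 0.1372, 0.2676]), np.float64(0.363))
```

View pics/t3.png

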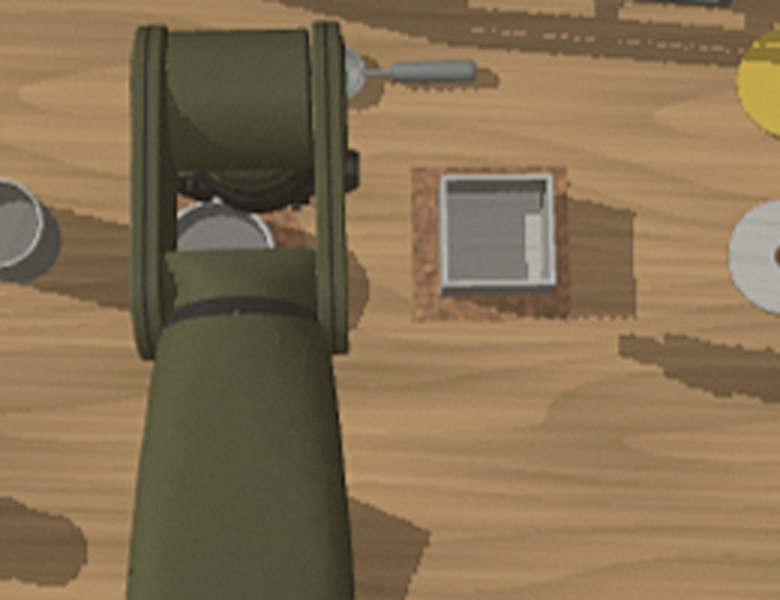

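The square tin is parallel and centred on its mat. The arm hides the round tin at raw (255,160), so I'll move on to above the lid and then measure again.

```bash
python3 -m crank '{"jaw":[-0.2,-0.2,-0.2,-0.2,-0.2,-0.2,-0.2,-0.2,-0.2,-0.2],"dp":[[0.003,-0.1,0],[0.003,-0.1,0],[0.003,-0.1,0],[0.003,-0.1,0],[0.003,-0.1,0],[0.003,-0.1,0],[0.003,-0.1,0],[0.003,-0.1,0],[0.003,-0.1,0],[0,0,0]],"yaw":[0,0,0,0,0,0,0,0,0,0]}'
python3 - <<'E'
from h import *
imaging.capture("top"); imaging.capture("scene");imaging.capture("wrist")
for c in ("top","scene"):
  for n,X in (("square_tin",[.6055,-.0963]),("round_tin",[.58,.137]),("lid",[.601,-.3605])): print(c,n,fit(c,n,proj(c,[*X,.03])))
print(fit("wrist","lid",proj("wrist",[.601,-.3605,.01])))
i=imaging.camera_info("wrist");R=np.array(i["R"]);print(-R.T@np.array(i["t"]))
E
```

```text
time_s: 14.85
eef_pos: [0.5993, -0.3635, 0.2042]
ee_rot: [-3.141, -0.058, 0.003]
ft_force: [0.2, 0.1, 0.0]
gripper_width: 0.0508
gripper_force: 0.0
top square_tin (array([ 0.6062, -0.0969,  1.6036]), np.float64(0.961))
top round_tin (array([0.5748, 0.1428, 0.05  ]), np.float64(0.952))
top lid (array([ 0.6047, -0.3521,  0.2026]), np.float64(0.734))
scene square_tin (array([ 0.6063, -0.0992,  0.0356]), np.float64(0.961))
scene round_tin (array([0.5753, 0.1404, 0.1923]), np.float64(0.947))
scene lid (array([ 0.6006, -0.3619,  0.3102]), np.float64(0.928))
(array([ 0.6016, -0.358 ,  0.2041]), np.float64(0.984))
[ 0.68424747 -0.35737166  0.37380776]
```

The round tin stopped about 12 mm short of its mat's centre, because it swivelled about the pinch point. I'll mend it now by pinching the wall that lies in the direction of the correction, for a straight radial pull.

```bash
python3 -c "
from h import *; print(np.round(status.sense()['q'],2))"
python3 -m crank '{"jaw":[0.2,0.2,0.2,0.2,0.2,0.2,0.2,0.2,0.2,0.2,0.2,0.2],"dp":[[0.003,0.088,0],[0.003,0.088,0],[0.003,0.088,0],[0.003,0.088,0],[0.003,0.088,0],[0.003,0.088,0],[0.003,0.088,0],[0.003,0.088,0],[0.003,0.088,0],[0.003,0.088,0],[0.004,0.088,0],[0,0,0]],"yaw":[1,1,1,1,1,1,1,1,1,1,1,0.3]}'
python3 -m crank '{"jaw":[0.2],"dp":[[0,0,0]],"yaw":[0]}'; python3 -c "
from h import *; print(np.round(status.sense()['q'],2))"
```

```text
[-0.62  0.23  1.53  0.    1.38  0.91]
time_s: 16.85
eef_pos: [0.6169, 0.1265, 0.2059]
ee_rot: [-2.614, -1.743, -0.001]
ft_force: [-1.4, -1.2, -0.2]
gripper_width: 0.0343
gripper_force: 0.0
time_s: 16.98
eef_pos: [0.6171, 0.1235, 0.2058]
ee_rot: [2.618, 1.736, -0.0]
ft_force: [0.5, 0.9, 0.2]
gripper_width: 0.0342
gripper_force: 0.0
[ 0.11  0.08  1.7  -0.    1.36  0.51]
```

```bash
python3 -m crank '{"jaw":[0.2,0.2,0.2,0.2,0.2,0.2],"dp":[[0,0,-0.1],[0,0,-0.1],[0,0,-0.06],[0,0,-0.05],[0,0,-0.05],[0,0,0]],"yaw":[0,0,0,0,0,0]}'
python3 -m crank '{"jaw":[0.5,0.7,1,1,1,1,1,1,1,1,1],"dp":[[0,0,0],[0,0,0],[0,0,0],[0,0,0],[0,0,0],[0,0,0],[0.006,-0.002,0],[0.008,-0.004,0],[0.008,-0.003,0],[0,0,0],[0,0,0]],"yaw":[0,0,0,0,0,0,0,0,0,0,0]}'
python3 -m crank '{"jaw":[0.6,0.2,0.2,0.2,0.2,0.2,0.2,0.2,0.2,0.2,0.2],"dp":[[0,0,0],[0,0,0],[0,0,0],[0,0,0.06],[0,0,0.1],[0,0,0.1],[0,0,0.1],[0,-0.11,0],[0,-0.11,0],[0,-0.11,0],[0,0,0]],"yaw":[0,0,0,0,0,0,0,-1,-1,-1,0]}'
python3 - <<'E'
from h import *
imaging.capture("top"); imaging.capture("scene")
for c in ("top","scene"):
  for n,X in (("square_tin",[.6055,-.0963]),("round_tin",[.586,.137])): print(c,n,fit(c,n,proj(c,[*X,.03])))
E
```

```text
time_s: 17.73
eef_pos: [0.6152, 0.122, 0.0232]
ee_rot: [-2.619, -1.732, 0.007]
ft_force: [-0.4, -0.3, -0.6]
gripper_width: 0.0343
gripper_force: 0.0
time_s: 19.1
eef_pos: [0.6271, 0.1201, 0.0268]
ee_rot: [-2.616, -1.734, 0.003]
ft_force: [-6.2, 1.6, 8.2]
gripper_width: 0.0026
gripper_force: 60.2
time_s: 20.48
eef_pos: [0.6281, -0.0496, 0.2054]
ee_rot: [2.851, 1.317, -0.001]
ft_force: [0.1, -0.4, -0.4]
gripper_width: 0.0341
gripper_force: 0.0
top square_tin (array([ 0.6171, -0.1178,  1.2531]), np.float64(0.041))
top round_tin (array([0.5751, 0.1423, 0.0097]), np.float64(0.97))
scene square_tin (array([ 0.6069, -0.0997,  0.0452]), np.float64(0.971))
scene round_tin (array([0.5749, 0.1386, 0.0923]), np.float64(0.968))
```

The tin reads as unmoved, so I'll look at the picture itself.

Run:
```python
from h import *
im=imaging.capture("top"); j=imaging.capture("scene")
a=cv2.resize(im[120:210,200:310],(440,360),interpolation=cv2.INTER_CUBIC)
b=cv2.resize(j[200:290,275:365],(360,360),interpolation=cv2.INTER_CUBIC)
cv2.imwrite("pics/c4.png",np.hstack([a,b])[:,:,::-1])
for c in("top","scene"):
  print(c,[ (proj(c,[.586+.05*x,.137+.05*y,.06])).round(1).tolist() for x,y in((1,0),(-1,0),(0,1),(0,-1))])
print(fit("top","round_tin",proj("top",[.58,.137,.03])),fit("top","round_mat",proj("top",[.58,.137,.0])))
```

```text
top [[254.8, 141.9], [253.2, 180.5], [234.4, 160.4], [273.6, 161.8]]
scene [[317.0, 257.0], [341.5, 237.3], [341.1, 257.8], [318.0, 236.5]]
(array([0.5758, 0.1417, 0.1281]), np.float64(0.967)) (array([ 0.5857,  0.1385, -0.4396]), np.float64(0.4))
```

View pics/c4.png

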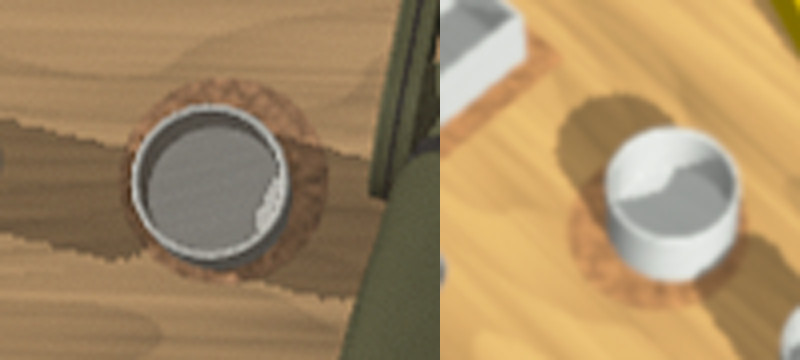

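The picture shows the tin about 11 mm off towards −x, +y. Instead of pinching, I'll push from inside with shut fingers against the leading wall, and measure while still in contact.

```bash
python3 -m crank '{"jaw":[1,1,1,1,1,1,1,1,1,1,1],"dp":[[-0.026,0.094,0],[-0.027,0.094,0],[-0.027,0.094,0],[-0.026,0.093,0],[0,0,0],[0,0,-0.1],[0,0,-0.1],[0,0,-0.06],[0,0,-0.05],[0,0,-0.04],[0,0,0]],"yaw":[1,1,1,0,0,0,0,0,0,0,0]}'
python3 -m crank '{"jaw":[1,1,1,1,1,1,1],"dp":[[0.018,-0.008,0],[0.018,-0.008,0],[0.01,-0.004,0],[0.01,-0.004,0],[0.01,-0.004,0],[0.005,-0.002,0],[0,0,0]],"yaw":[0,0,0,0,0,0,0]}'
python3 - <<'E'
from h import *
imaging.capture("scene"); print(fit("scene","round_tin",proj("scene",[.58,.137,.03])))
E
```

```text
time_s: 22.35
eef_pos: [0.574, 0.141, 0.0289]
ee_rot: [-2.618, -1.735, 0.005]
ft_force: [-0.4, 0.8, -0.4]
gripper_width: 0.0
gripper_force: 0.0
time_s: 23.22
eef_pos: [0.6104, 0.1267, 0.0305]
ee_rot: [-2.618, -1.735, 0.001]
ft_force: [-1.2, 0.1, 0.9]
gripper_width: -0.0001
gripper_force: 0.5
(array([0.5765, 0.1408, 0.3633]), np.float64(0.748))
```

```bash
python3 -m crank '{"jaw":[1,1,1,1],"dp":[[0.005,-0.002,0],[0.005,-0.002,0],[0,0,0],[0,0,0]],"yaw":[0,0,0,0]}'
python3 - <<'E'
from h import *
imaging.capture("top");snap("scene","c5.png",(270,160,400,280),5)
for c in("top","scene"): print(fit(c,"round_tin",proj(c,[.58,.137,.03])))
E
```

```text
time_s: 23.82
eef_pos: [0.6156, 0.1247, 0.0306]
ee_rot: [-2.618, -1.736, 0.0]
ft_force: [-2.3, 0.1, 1.4]
gripper_width: -0.0002
gripper_force: 1.4
None
(array([0.5752, 0.1381, 0.4904]), np.float64(0.667))
```

View pics/c5.png

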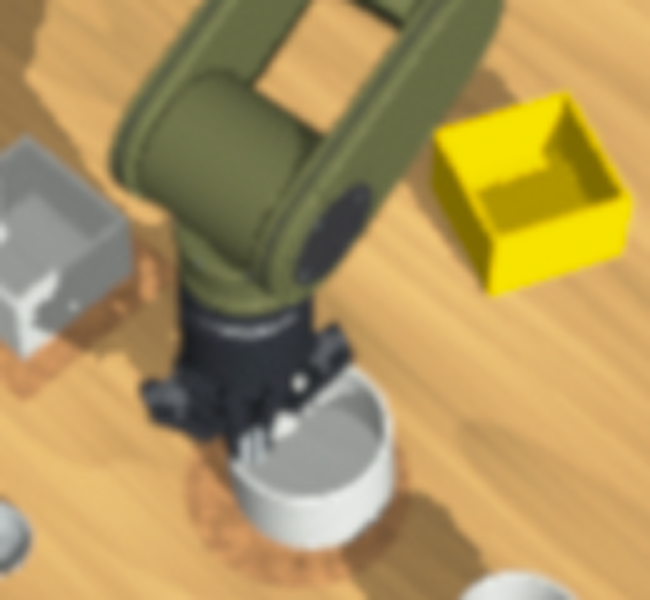

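The push force stays soft. The finger pair yields along its closing axis (tool y), which also explains the earlier drift. I'll turn the tool so that its stiff x axis does the pushing.

```bash
python3 -m crank '{"jaw":[1,1,1,1,1,1,1,1,1,1,1,1],"dp":[[-0.026,0.011,0],[-0.026,0.011,0],[-0.025,0.011,0],[0,0,0],[0,0,0],[0,0,0],[0,0,0],[0,0,0],[0,0,0],[0,0,0],[0,0,0],[0,0,0]],"yaw":[0,0,0,-1,-1,-1,-1,-1,-1,-1,-1,-1]}'
python3 -m crank '{"jaw":[1,1,1,1,1,1,1,1],"dp":[[0,0,0],[0,0,0],[0,0,0],[0,0,0],[0,0,0],[0,0,0],[0,0,0],[0,0,0]],"yaw":[-1,-1,-1,-1,-1,-1,-0.7,0]}'
python3 -m crank '{"jaw":[1,1,1,1,1,1,1],"dp":[[0.018,-0.008,0],[0.018,-0.008,0],[0.01,-0.004,0],[0.01,-0.004,0],[0.01,-0.005,0],[0.008,-0.003,0],[0,0,0]],"yaw":[0,0,0,0,0,0,0]}'
python3 - <<'E'
from h import *
imaging.capture("scene")
for c in("scene",): print(fit(c,"round_tin",proj(c,[.58,.137,.03])))
E
```

```text
time_s: 25.52
eef_pos: [0.5767, 0.1414, 0.0309]
ee_rot: [3.113, 0.42, 0.001]
ft_force: [-0.2, -0.1, -0.2]
gripper_width: -0.0003
gripper_force: 0.0
time_s: 26.52
eef_pos: [0.5768, 0.1414, 0.0309]
ee_rot: [-3.08, 0.621, -0.001]
ft_force: [0.4, -0.3, -0.6]
gripper_width: 0.0002
gripper_force: 0.0
time_s: 27.4
eef_pos: [0.6139, 0.1251, 0.0305]
ee_rot: [3.079, -0.623, -0.002]
ft_force: [-3.1, 0.5, 1.7]
gripper_width: 0.0
gripper_force: 1.4
(array([0.5794, 0.138 , 0.0531]), np.float64(0.71))
```

```bash
python3 -m crank '{"jaw":[1,1,1,1,1,1,1,1,1,1,1,1],"dp":[[0.005,-0.002,0],[0,0,0],[-0.04,0.016,0],[0,0,0.06],[0,0,0.1],[0,0,0.1],[0,0,0.08],[0,-0.11,0],[0,-0.11,0],[0,-0.11,0],[0,0,0],[0,0,0]],"yaw":[0,0,0,0,0,0,0,0,0,0,0,0]}'
python3 - <<'E'
from h import *
imaging.capture("scene");imaging.capture("top")
for c in("scene","top"): print(fit(c,"round_tin",proj(c,[.58,.137,.03])))
E
```

```text
time_s: 29.0
eef_pos: [0.5971, -0.0331, 0.201]
ee_rot: [-3.079, 0.624, -0.002]
ft_force: [0.2, 0.1, -0.6]
gripper_width: 0.0003
gripper_force: 0.0
(array([ 0.5845,  0.1338, -0.0784]), np.float64(0.968))
(array([ 0.5839,  0.1386, -0.0225]), np.float64(0.957))
```

The tin is now about 2 mm from the mat's centre. Next is the lid.

```bash
python3 -m crank '{"jaw":[-0.2,-0.2,-0.2,-0.2,-0.2,-0.2,-0.2,-0.2],"dp":[[0.002,-0.109,0],[0.002,-0.109,0],[0.002,-0.109,0],[0.001,-0.109,0],[0.001,-0.109,0],[0,-0.11,0],[0,0,0],[0,0,0]],"yaw":[0,0,0,0,0,0,0,0]}'
python3 - <<'E'
from h import *
i=imaging.camera_info("wrist");imaging.capture("wrist")
print(fit("wrist","lid",proj("wrist",[.601,-.3605,.01])), status.sense()["eef_pos"])
imaging.capture("scene");imaging.capture("top")
for c in("scene","top"): print(fit(c,"round_tin",proj(c,[.583,.137,.03])),fit(c,"lid",proj(c,[.601,-.36,.01])))
E
```

```text
time_s: 30.2
eef_pos: [0.6011, -0.3594, 0.2004]
ee_rot: [-3.079, 0.622, 0.001]
ft_force: [0.2, 1.0, 0.1]
gripper_width: 0.0512
gripper_force: 0.0
(array([ 0.6012, -0.3581,  0.2611]), np.float64(0.983)) [ 0.60121357 -0.35869258  0.20072719]
(array([ 0.5853,  0.136 , -0.0579]), np.float64(0.961)) (array([ 0.6016, -0.3614, -0.0398]), np.float64(0.928))
(array([0.5843, 0.14  , 0.1074]), np.float64(0.942)) (array([ 0.6007, -0.356 ,  0.2343]), np.float64(0.661))
```

```bash
python3 -m crank '{"jaw":[-0.2,-0.2,-0.2,-0.2,-0.2,-0.2,0.2,1,1,1,1,1],"dp":[[0,0,-0.1],[0,0,-0.1],[0,0,-0.08],[0,0,-0.05],[0,0,-0.035],[0,0,0],[0,0,0],[0,0,0],[0,0,0],[0,0,0],[0,0,0],[0,0,0]],"yaw":[0,0,0,0,0,0,0,0,0,0,0,0]}'
python3 -m crank '{"jaw":[1,1,1,1,1],"dp":[[0,0,0.06],[0,0,0.1],[0,0,0.1],[0,0,0.05],[0,0,0]],"yaw":[0,0,0,0,0]}'
```

```text
time_s: 32.1
eef_pos: [0.6007, -0.3604, 0.0182]
ee_rot: [-3.079, 0.623, 0.0]
ft_force: [0.1, 0.5, 0.1]
gripper_width: 0.0001
gripper_force: 0.0
time_s: 32.72
eef_pos: [0.6022, -0.3614, 0.1768]
ee_rot: [3.077, -0.622, 0.009]
ft_force: [0.5, -0.2, -1.2]
gripper_width: -0.0
gripper_force: 0.0
```

Run:
```python
from h import *
w=imaging.capture("wrist");s=imaging.capture("scene")
print(fit("wrist","lid",proj("wrist",[.601,-.3605,.01])))
print(fit("scene","lid",proj("scene",[.601,-.3605,.01])))
b=cv2.resize(s[120:220,175:300],(500,400),interpolation=cv2.INTER_CUBIC)
cv2.imwrite("pics/c6.png",np.vstack([np.hstack([cv2.resize(w,(480,300)),np.zeros((300,20,3),np.uint8)]),cv2.resize(b,(500,300))])[:,:,::-1])
for X in ([.601,-.36,.0],[.601,-.36,.043]): print(proj("wrist",X))
```

```text
(array([ 0.5982, -0.3567,  0.0434]), np.float64(0.952))
(array([ 0.5994, -0.3605,  0.1376]), np.float64(0.938))
[324.93383023 167.16604786]
[324.76238567 177.88757364]
```

View pics/c6.png

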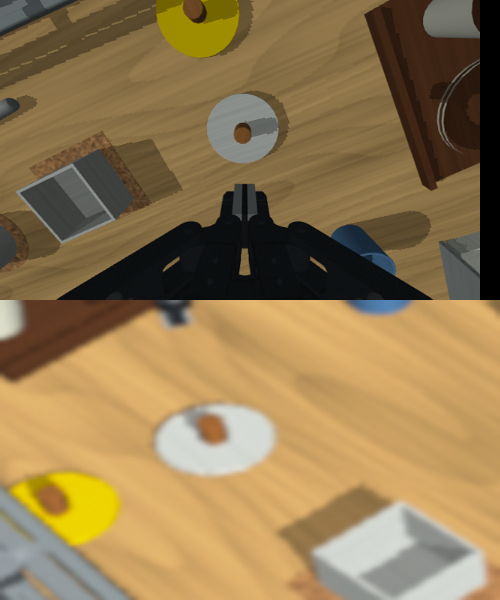

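The lid sits nearly untouched, with its knob at display (242,133), that is raw (323,177). The fingers closed on nothing. I'll check the reported TCP against the visible fingertips, then go down open and look before closing.

```bash
python3 -c "
from h import *
p=np.array(status.sense()['eef_pos']); print(p,proj('wrist',p),proj('wrist',p+[0,0,.02]))"
python3 -m crank '{"jaw":[-0.2,-0.2,-0.2,-0.2,-0.2,-0.2,-0.2,-0.2],"dp":[[-0.003,0.004,-0.06],[0,0,-0.1],[0,0,-0.08],[0,0,-0.05],[0,0,-0.02],[0,0,0],[0,0,0],[0,0,0]],"yaw":[0,0,0,0,0,0,0,0]}'
python3 - <<'E'
from h import *
w=imaging.capture("wrist");s=imaging.capture("scene")
p=np.array(status.sense()['eef_pos']); print(proj('wrist',p),proj("scene",p),proj("scene",[.5985,-.3585,.043]))
print(fit("wrist","lid",proj("wrist",[.6,-.36,.01])))
b=cv2.resize(s[120:210,190:290],(500,300),interpolation=cv2.INTER_CUBIC)
a=cv2.resize(w[150:350,200:450],(500,300))
cv2.imwrite("pics/c7.png",np.vstack([a,b])[:,:,::-1])
E
```

```text
[ 0.59961504 -0.35963723  0.17030984] [324.16595023 239.30747224] [323.93332883 256.57977609]
time_s: 33.92
eef_pos: [0.6002, -0.3591, 0.02]
ee_rot: [3.078, -0.623, 0.004]
ft_force: [0.1, -0.0, 0.5]
gripper_width: 0.0515
gripper_force: 0.0
[324.1640486  239.30877465] [228.40842205 164.90126962] [227.75734213 160.32095025]
(array([ 0.6007, -0.3587,  0.236 ]), np.float64(0.915))
```

View pics/c7.png

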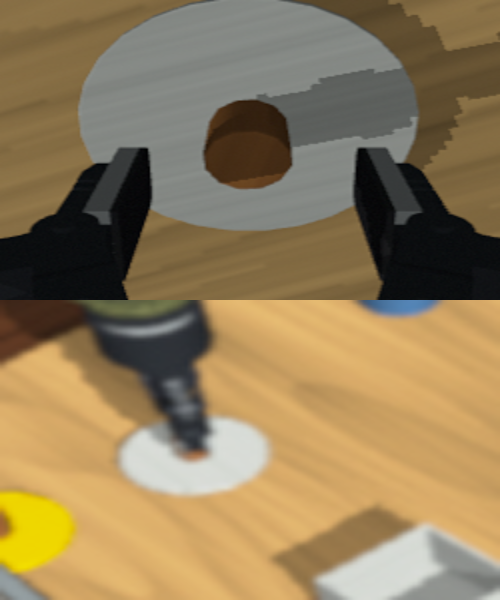

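The wrist crop shows the open fingertips at crop row 150–220, noticeably nearer the camera than the knob (rows 100–188). So the tips sit higher than the TCP reading suggests, about level with the knob's top. I'll go lower in small steps and watch the force.

```bash
python3 -m crank '{"jaw":[0.1,0.1,0.1,0.1],"dp":[[0,0,-0.01],[0,0,-0.01],[0,0,0],[0,0,0]],"yaw":[0,0,0,0]}'
python3 -m crank '{"jaw":[1,1,1,1,1],"dp":[[0,0,0],[0,0,0],[0,0,0],[0,0,0],[0,0,0]],"yaw":[0,0,0,0,0]}'
```

```text
time_s: 34.58
eef_pos: [0.5992, -0.3583, 0.008]
ee_rot: [-3.079, 0.623, 0.0]
ft_force: [0.6, 0.6, -0.1]
gripper_width: 0.0384
gripper_force: 0.0
time_s: 35.2
eef_pos: [0.5996, -0.3586, 0.0087]
ee_rot: [3.079, -0.623, 0.001]
ft_force: [0.4, -0.5, 3.1]
gripper_width: 0.0207
gripper_force: 58.9
```

```bash
python3 -m crank '{"jaw":[1,1,1,1,1,1],"dp":[[0,0,0.02],[0,0,0.05],[0,0,0.08],[0,0,0.08],[0,0,0],[0,0,0]],"yaw":[0,0,0,0,0,0]}'
python3 - <<'E'
from h import *
imaging.capture("scene");imaging.capture("wrist")
p=np.array(status.sense()['eef_pos']); z0=p[2]-.0087
for c in("scene","wrist"): print(c,fit(c,"lid",proj(c,[p[0],p[1],z0+.01]),z0))
r=[np.round(x["centre"]) for x in nets.trace("scene","lid")]; print(r,proj("scene",[p[0],p[1],z0+.01]))
E
```

```text
time_s: 35.95
eef_pos: [0.5985, -0.3579, 0.122]
ee_rot: [-3.078, 0.623, 0.003]
ft_force: [-0.4, -0.0, -1.4]
gripper_width: 0.0208
gripper_force: 58.8
scene (array([ 0.5991, -0.363 , -2.3303]), np.float64(0.808))
wrist (array([ 0.5993, -0.359 ,  0.028 ]), np.float64(0.823))
[array([192., 185.]), array([222., 144.])] [224.45673877 144.77160282]
```

```bash
python3 -m crank '{"jaw":[1,1,1,1,1,1,1,1,1,1,1],"dp":[[-0.001,0.04,0],[-0.002,0.09,0],[-0.004,0.11,0],[-0.004,0.11,0],[-0.004,0.11,0],[-0.004,0.11,0],[-0.004,0.11,0],[-0.003,0.11,0],[-0.002,0.1,0],[-0.001,0.075,0],[0,0.029,0]],"yaw":[0,0,0,0,0,0,0,0,0,0,0]}'
python3 -m crank '{"jaw":[1,1],"dp":[[0,0,0],[0,0,0]],"yaw":[0,0]}'
python3 - <<'E'
from h import *
imaging.capture("scene");imaging.capture("wrist")
p=np.array(status.sense()['eef_pos']); z0=p[2]-.0087; print(p)
for c in("scene","wrist"):
  print(c,fit(c,"lid",proj(c,[p[0],p[1],z0+.01]),z0)); print(fit(c,"round_tin",proj(c,[.5845,.137,.03])))
E
```

```text
time_s: 37.58
eef_pos: [0.5836, 0.1413, 0.1231]
ee_rot: [-3.08, 0.618, 0.001]
ft_force: [0.0, -0.4, -0.7]
gripper_width: 0.0207
gripper_force: 58.9
time_s: 37.83
eef_pos: [0.5846, 0.1377, 0.1231]
ee_rot: [3.078, -0.624, -0.0]
ft_force: [-0.6, 0.1, -0.7]
gripper_width: 0.021
gripper_force: 58.9
[0.58480937 0.13737732 0.12316376]
scene None
None
wrist None
None
```

```bash
python3 -m crank '{"jaw":[1,1,1,1,1],"dp":[[0,0.001,-0.05],[0,0,-0.04],[0,0,-0.01],[0,0,-0.005],[0,0,0]],"yaw":[0,0,0,0,0]}'
python3 -m crank '{"jaw":[1,1,1,1,1,1],"dp":[[0,0,-0.004],[0,0,-0.004],[0,0,-0.004],[0,0,-0.004],[0,0,0],[0,0,0]],"yaw":[0,0,0,0,0,0]}'
```

```text
time_s: 38.75
eef_pos: [0.5852, 0.1392, 0.0713]
ee_rot: [-3.079, 0.623, -0.001]
ft_force: [0.1, -0.2, -0.3]
gripper_width: 0.0207
gripper_force: 58.9
time_s: 39.5
eef_pos: [0.5847, 0.1391, 0.0627]
ee_rot: [-3.079, 0.623, -0.0]
ft_force: [-0.2, -0.9, -1.0]
gripper_width: 0.0206
gripper_force: 58.8
```

Entering without resistance. I'll seat it, release and lift clear.

```bash
python3 -m crank '{"jaw":[1,1,1],"dp":[[0,0,-0.003],[0,0,0],[0,0,0]],"yaw":[0,0,0]}'
python3 -m crank '{"jaw":[0.6,0.2,0,-0.1,-0.1,-0.1,-0.1,-0.1,-0.1,-0.1,-0.1,-0.1],"dp":[[0,0,0],[0,0,0],[0,0,0],[0,0,0],[0,0,0.05],[0,0,0.08],[0,0,0.1],[-0.01,-0.1,0],[-0.01,-0.11,0],[-0.01,-0.11,0],[-0.01,-0.11,0],[0,0,0]],"yaw":[0,0,0,0,0,0,0,0,0,0,0,0]}'
python3 - <<'E'
from h import *
s=imaging.capture("scene");t=imaging.capture("top")
for c in("scene","top"):
  print(c,fit(c,"lid",proj(c,[.585,.138,.06]),.052),fit(c,"round_tin",proj(c,[.585,.138,.03])),fit(c,"square_tin",proj(c,[.606,-.097,.03])))
a=cv2.resize(t[110:210,190:350],(640,400),interpolation=cv2.INTER_CUBIC)
b=cv2.resize(s[190:290,230:390],(640,400),interpolation=cv2.INTER_CUBIC)
cv2.imwrite("pics/c8.png",cv2.resize(np.vstack([a,b]),(480,600))[:,:,::-1])
E
```

```text
time_s: 39.88
eef_pos: [0.5847, 0.1391, 0.0612]
ee_rot: [3.079, -0.623, 0.0]
ft_force: [-0.0, -0.4, -1.1]
gripper_width: 0.0205
gripper_force: 58.8
time_s: 41.38
eef_pos: [0.5644, -0.079, 0.1764]
ee_rot: [3.077, -0.631, 0.001]
ft_force: [-0.1, 0.5, 0.6]
gripper_width: 0.0472
gripper_force: 0.0
scene (array([ 0.585 ,  0.1362, -0.8133]), np.float64(0.924)) (array([ 0.6108,  0.1616, -0.0328]), np.float64(0.248)) (array([ 0.606 , -0.0988,  0.0151]), np.float64(0.957))
top (array([0.5851, 0.1371, 0.3378]), np.float64(0.967)) None (array([ 0.5571, -0.0764,  0.8339]), np.float64(0.247))
```

View pics/c8.png

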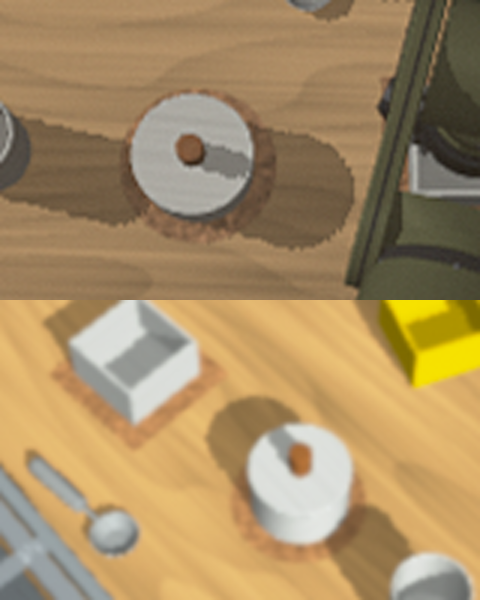

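The lid sits level in the rim of the round tin, at (190,155) in the upper half and (300,480) in the lower. Both cameras place it at (0.585, 0.137) when fitted at the seated height. The square tin is square on its mat and the gripper is clear, so I'll hand in.

```bash
python3 -c "
from cell import workorder; print(workorder.job_done())"
```

```text
the job is handed in; nothing more can be done
None
```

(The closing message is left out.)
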